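# Run-check a sprung roller bend and shut its stop

## Task

Check the curved roller bend before the first packs: starting at its open entry end, run your fingertips lightly along the tops of the rollers, round the curve to the exit, so that every roller turns in the running direction; do not press the sprung frame right down. Then, with the side of the fingers, gently push the swing stop shut across the exit against its peg. Pick nothing up and leave everything else on the worktop where it is.

Things in the scene. Friction and masses are not known exactly. Their poses are not given: they have to be found in the camera images.
- roller_bend: Fixed curved conveyor with nine grey rollers, run from entry (+y) to exit (-y). Origin on the worktop under mid centre line; z up, x outward from the curve. Centre line: arc of radius 280 mm about (-280, 0) mm of this frame; rollers 1..9 lie radially at +24, +18 .. -24 degrees from x about that point (29 mm apart), 23 mm thick, 56 mm long, tops 62 mm above the worktop
- first_roller_top (a point): middle of the top of roller 1, at the entry end; 62 mm above the worktop; sinks with the frame. Roller tops stand 6 mm above the frame's two side plates (3 mm thick, 68 mm apart)
- last_roller_top (a point): middle of the top of roller 9, at the exit end, next to the swing stop. A fixed peg 9 mm thick, top 82 mm above the worktop, stands inside the curve at the exit, 48 mm to the side of the centre line; the shut stop rests on it
- roller_frame (a joint): m, how far the frame with all rollers is pressed down on its springs: about 0 at rest, grows downward, 0.7 N per mm, bottoms at 0.012 (about 8 N); springs back
- roller_1 (a joint): rad, turn of roller 1 about its axle, 0 at the start; grows when its top is dragged towards the exit; turns freely and stays where it is left
- roller_2 (a joint): rad, turn of roller 2 about its axle, 0 at the start; grows when its top is dragged towards the exit; turns freely and stays where it is left
- roller_3 (a joint): rad, turn of roller 3 about its axle, 0 at the start; grows when its top is dragged towards the exit; turns freely and stays where it is left
- roller_4 (a joint): rad, turn of roller 4 about its axle, 0 at the start; grows when its top is dragged towards the exit; turns freely and stays where it is left
- roller_5 (a joint): rad, turn of roller 5 about its axle, 0 at the start; grows when its top is dragged towards the exit; turns freely and stays where it is left
- roller_6 (a joint): rad, turn of roller 6 about its axle, 0 at the start; grows when its top is dragged towards the exit; turns freely and stays where it is left
- roller_7 (a joint): rad, turn of roller 7 about its axle, 0 at the start; grows when its top is dragged towards the exit; turns freely and stays where it is left
- roller_8 (a joint): rad, turn of roller 8 about its axle, 0 at the start; grows when its top is dragged towards the exit; turns freely and stays where it is left
- roller_9 (a joint): rad, turn of roller 9 about its axle, 0 at the start; grows when its top is dragged towards the exit; turns freely and stays where it is left
- swing_stop (a joint): rad, swing of the bar stop about its upright pivot: 0 = shut straight across the exit against its peg, grows as its end swings out downstream (about 1.57: pointing along the run); starts open at 1.3 to 1.8; stiff pivot stays where it is left (about 0.06 N m; about 1 N at its end)
- stop_pivot (a point): on the axis of the stop's upright pivot, outside the curve at the exit, at mid-height of the bar, 78 mm above the worktop. In the roller bend's frame it lies at 342 mm and -29.5 degrees about the curve's centre
- stop_end (a point): free end of the stop bar, 120 mm from the pivot axis, at mid-height. The bar is 8 mm thick and 20 mm high, from 68 to 88 mm above the worktop, with free space under it beyond the sole plate; seen from above it shuts clockwise
- bearing: ball bearing, steel ring 35 mm across, 11 mm high; loose, to be left alone; origin at the centre of its underside
- hex_key: black hexagon key, 31 x 93 mm, 6 mm high; loose, to be left alone; origin at the centre of its underside
- spanner: combination spanner, 29 x 156 mm, 8 mm high; loose, to be left alone; origin at the centre of its underside
- label_box: cream carton 62 x 92 mm, 35 mm high; loose, to be left alone; origin at the centre of its underside
- foil_pack_a: orange foil-wrapped roll 110 x 168 mm, 67 mm high; loose, to be left alone; origin at the centre of its underside
- foil_pack_b: second orange foil-wrapped roll of the same size; loose, to be left alone; origin at the centre of its underside
- parts_case: blue hinged parts case 122 x 172 mm, 53 mm high; loose, to be left alone; origin at the centre of its underside
- tape_roll: roll of brown packing tape lying flat, 108 mm across, 48 mm high; loose, to be left alone; origin at the centre of its underside

How it is judged:
On the way, in this order (a step that is already met when the one before it is completed fails the run):
1. the first roller has been turned in the running direction, the middle and last ones not yet (value of joint roller_1 above 0.3 rad and value of joint each of roller_5, roller_9 below 0.3 rad), for 0.1 s.
2. rollers 1 to 5 have been turned, the last one not yet (value of joint each of roller_1, roller_2, roller_3, roller_4, roller_5 above 0.3 rad and value of joint roller_9 below 0.3 rad), for 0.1 s.
3. all nine rollers have been turned in the running direction while the stop is still open (value of joint each of roller_1, roller_2, roller_3, roller_4, roller_5, roller_6, roller_7, roller_8, roller_9 above 0.3 rad and value of joint swing_stop above 1 rad), for 0.1 s.
At the end, for the whole second after the job is handed in: Every roller has turned by at least 0.3 rad in the running direction, the swing stop is shut to within 0.09 rad, and the frame is back up on its springs (within 2 mm) (value of joint each of roller_1, roller_2, roller_3, roller_4, roller_5, roller_6, roller_7, roller_8, roller_9 above 0.3 rad and value of joint swing_stop below 0.09 rad and value of joint roller_frame between -0.002 and 0.002 m); the robot touches nothing.
It fails at once if the sprung frame is pressed down more than 10.5 mm (nearly bottomed) (value of joint roller_frame above 0.0105 m).
It fails at once if the roller frame is pulled upward by more than 3 mm (value of joint roller_frame below -0.003 m).
It fails at once if the robot pushes on the bend or its stop with more than 30 N (contact force between any of the fingers, the arm and roller_bend above 30 N).
It fails at once if a loose thing on the worktop is picked up or moved by more than 20 mm (distance of any of bearing, hex_key, spanner, label_box, foil_pack_a, foil_pack_b, parts_case, tape_roll from where it was at the start of the episode above 0.02 m).
It also fails if it takes over 56 s, if anything falls off the work surface, if the arm or the gripper's body presses on something with over 40 N, if the wrist force passes 120 N, or if a joint passes its speed limit or range.

## Robot

A 6-joint arm with a two-finger parallel gripper is mounted at the origin on a cart in front of the work surface, level with it; the furniture and walls round the work are solid. World frame = base frame: x ahead of the robot, y to its left, z up, the work surface at z = 0. Lengths are in m, angles in rad, forces in N, time in s.
With the tool pointing down it reaches from about 0.225 to 0.875 m from the base axis. Payload 3.4 kg.
Tool frame: the origin (TCP) lies at the very end of the fingers, on their centre line; the grasp point (between the pads) lies 19 mm behind it; z points along the fingers, y is the line along which they close (so a half turn about z gives the same grasp; the last joint's range is limited). The gripper opens to 85 mm and grips with 20 to 120 N. Pads are 22 mm wide; open, the fingers measure 114 mm over their backs; the gripper's body (76 mm by 85 mm) begins 54 mm behind the grasp point. The pads swing forward as they close: fully open they stand 13 mm farther back than shut.
Start: joints at [1.037, 0.276, 1.505, -0, 1.361, -0.121], TCP at [0.231, 0.527, 0.231] pointing down, gripper open.
Joint ranges: [-2.89, 2.89], [-0.75, 2.08], [0.22, 2.7], [-1.18, 4.32], [0.11, 2.71], [-2.7, 2.7]. Speed limits (rad/s): [2.57, 2.57, 3.14, 3.14, 3.14, 3.14].

## Interface

Orientations are given as a unit quaternion [w, x, y, z].
In Python, from rig import get_state, optics, sign_off gives the robot as it stands.
- The arm moves only by the tool send_rows, never from a script. Its argument "increments" is a list of rows, each an object with "gripper": the gripper's target within -1 to 1 (shut at 1, half-way at 0, fully open at -1); "linear": the shift along the world's x, y, z in m, a list of three; "delta_rot": the turn, a rotation vector about the world's x, y, z in rad, a list of three. In form: [{"gripper": gripper, "linear": [dx, dy, dz], "delta_rot": [rx, ry, rz]}, ...]. A call has 1 to 8 rows; each row is the pose to reach, as a shift and turn from the pose commanded when the call began; what a row does not reach only later rows make up. A row lasts 1/10 s, in which the tool goes at most 50 mm and 8.59 degrees, less where a joint would pass 70% of its speed; a pose out of reach is approached as far as the arm can. A call with a gripper value outside its range is refused whole. The fingers move at their own pace and stop on an object; "newtons" is the grip in N (left out, the last holds). Time passes only in rows, so rows that repeat a pose let the fingers close. It gives the time, the measured TCP pose, the force, the opening and the grip force at its end, in the units of the state.
- get_state(): the state, without advancing time (a new reading comes with each control period).
- optics.get_image(name): name is "side" or "top" or "wrist"; returns a dict with "pixels" (480x640x3 uint8, blue, green, red), "K" (3x3 intrinsics, pixels), "rvec" (rotation vector, rad) and "tvec" (3), from world to camera coordinates, as OpenCV has them; the wrist camera has in their place "T_tool_cam" (4x4, takes a point from camera to tool coordinates, whose origin is the TCP and whose axes are the flange's). Camera axes: x right, y down, z forward; pixel columns grow to the right and rows downward; lengths in m; the calibration is good to about 2 mm. A picture is of the moment at which its call begins: read the wrist's pose just before it. There is no depth.
- sign_off(): hands the job in; it is judged then, once.
The state is a dict: "clock": time; "qpos": joint angles; "qd": joint speeds; "effort": joint torques, N m; "position": TCP position; "ee_rot": TCP orientation; "contact_force": force on the tool from outside, world axes, zero at the start; "moment": the same for the moment, N m; "width": finger opening in m; "gripper_force": force on a finger pad.
Only numpy, scipy, OpenCV 4.12 (cv2) and the standard library are available. Lean on these libraries where they do the work, as an engineer would, in place of code of your own. Each camera call takes 0.05 s, during which the arm holds its last target. There are 200 camera calls.

## Working session

There is one attempt and no reset: what is moved stays moved. The work goes in short steps, Python scripts to look and compute and a tool call to move; the robot and the scene stay as the last step left them, time stands still between calls to the robot, and variables do not carry over. Pictures are saved under pics/ and viewed, at most 10 in all, crops included, and the job is handed in when it is done.

Besides the shell and the picture viewer there is one more tool, called after "Emit:" in YAML: its name, and indented under it one key for each argument. send_rows: Moves the arm, as the interface text tells. Its arguments: {"type":"object","properties":{"increments":{"type":"array"},"newtons":{"type":"number"}},"required":["increments"]}

```bash
mkdir -p pics; python3 - <<'E'
from rig import get_state, optics
import cv2
s=get_state();print(s)
for n in("top","side"):
    d=optics.get_image(n);cv2.imwrite(f"pics/{n}0.png",d["pixels"]);print(n,d["K"],d["rvec"],d["tvec"])
E
```

```text
{'clock': 0.0, 'qpos': array([ 1.03701642e+00,  2.76596982e-01,  1.50612596e+00, -1.24616457e-05,
        1.36068767e+00, -1.20984416e-01]), 'qd': array([-1.19533960e-03,  1.76243075e-03,  1.21812101e-03, -8.14851896e-05,
        1.03841361e-03, -8.49333016e-05]), 'effort': array([-1.32669811e-03, -4.16783810e+01, -2.45798117e+01, -2.44415805e-04,
        1.13887555e-02, -4.66350414e-06]), 'position': array([0.23040747, 0.52624953, 0.23044143]), 'ee_rot': array([-2.86528063e-04,  2.04934074e-01,  9.78775357e-01, -8.62662716e-04]), 'contact_force': array([-0.09173453, -0.32110526,  0.1057198 ]), 'moment': array([-0.02739856,  0.02622075,  0.02885939]), 'gripper_force': 0.0, 'width': 0.0854270553181355}
top [[601.88439084   0.         325.82657178]
 [  0.         601.88439084 240.25500092]
 [  0.           0.           1.        ]] [ 2.16075303 -2.14738526  0.15697351] [0.01560083 0.53183636 1.54924156]
side [[562.04356479   0.         318.52826364]
 [  0.         562.04356479 232.37918659]
 [  0.           0.           1.        ]] [ 2.15321194 -1.44901768  0.46563873] [-0.17630973  0.44201656  1.38461147]
```

View pics/top0.png

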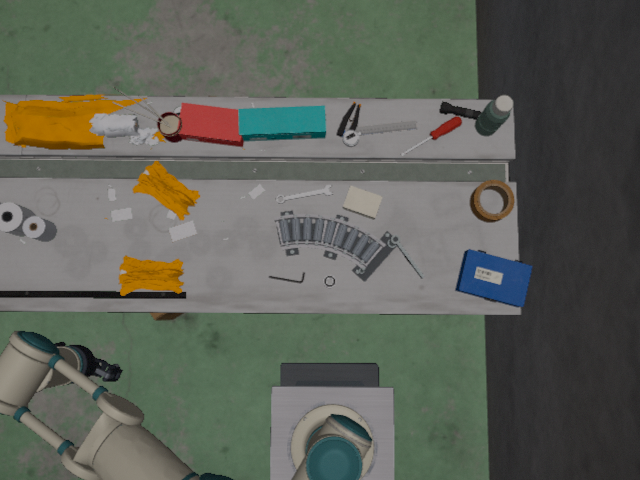

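View pics/side0.png

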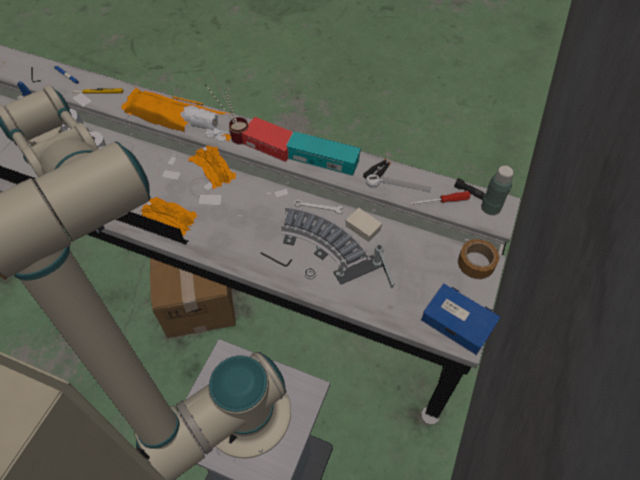

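The top view shows the bend with its entry at left, about (285,230), and its exit near (372,250). The pivot is at about (393,239), and the open stop's bar points down-right to about (421,277). I'll zoom in to measure these.

```bash
python3 - <<'E'
import cv2
a=cv2.imread("pics/top0.png")[195:295,265:435]
a=cv2.resize(a,None,fx=4.7,fy=4.7,interpolation=cv2.INTER_CUBIC);cv2.imwrite("pics/c1.png",a)
E
```

```text
(no output)
```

View pics/c1.png

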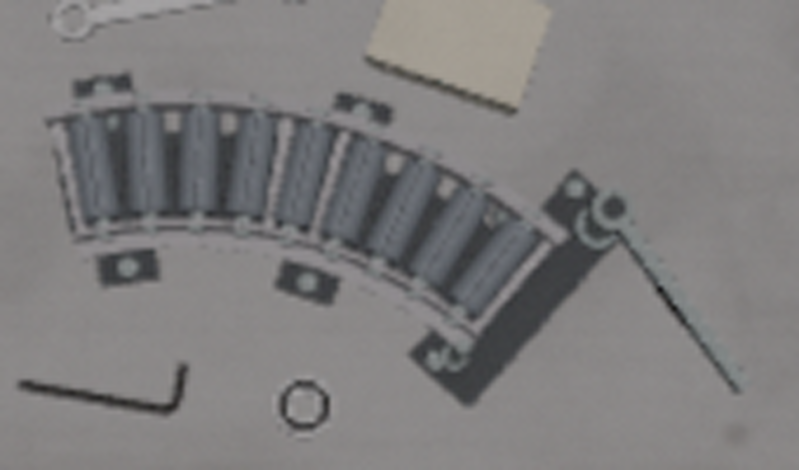

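The crop shows the middle of roller 1 at (97,164), roller 5 at (305,177) and roller 9 at (497,270). The pivot cap is at (610,208), the bar end at (738,390) and the peg near (455,350). I'll fit the bend's pose to these.

```bash
cat > h.py <<'E'
import numpy as np, cv2
from scipy.optimize import least_squares
def pol(r,deg,z):
    a=np.radians(deg); return [r*np.cos(a)-.28,r*np.sin(a),z]
def toworld(p,P):
    c,s=np.cos(p[2]),np.sin(p[2]); P=np.atleast_2d(P)
    return np.c_[p[0]+c*P[:,0]-s*P[:,1],p[1]+s*P[:,0]+c*P[:,1],P[:,2]]
def ray(d,uv,z):
    R=cv2.Rodrigues(np.array(d["rvec"]))[0]; t=np.array(d["tvec"]).ravel()
    v=R.T@np.linalg.inv(d["K"])@[uv[0],uv[1],1]; o=-R.T@t
    return o+v*(z-o[2])/v[2]
E
python3 - <<'E'
from h import *
from rig import optics
d=optics.get_image("top")
uv=np.array([[97,164],[305,177],[497,270],[88,112],[105,215],[525,228],[468,312],[610,208]])/4.7+[264.6,194.6]
M=np.array([pol(.28,24,.062),pol(.28,0,.062),pol(.28,-24,.062),pol(.308,24,.06),pol(.252,24,.06),pol(.308,-24,.06),pol(.252,-24,.06),pol(.342,-29.5,.09)])
W=np.array([ray(d,u,m[2]) for u,m in zip(uv,M)])
r=least_squares(lambda p:(toworld(p,M)-W)[:,:2].ravel(),[.5,0,0])
print(r.x);print((r.fun.reshape(-1,2)*1e3).round(1))
p=r.x
for k in range(9): print(k+1,toworld(p,pol(.28,24-6*k,.062))[0].round(4))
pv=toworld(p,pol(.342,-29.5,.078))[0];e=ray(d,np.array([735,388])/4.7+[264.6,194.6],.083)
sh=np.degrees(p[2])-29.5+180
print("pivot",pv,"end",e,np.hypot(*(e-pv)[:2]),"dir",np.degrees(np.arctan2(*(e-pv)[1::-1])),"shutdir",sh)
print("peg",toworld(p,pol(.232,-29.5,.082)))
print("centre",toworld(p,[-.28,0,0]))
for n,u,z in(("box",(460,50),.035),("bear",(304,405),.011),("key",(170,405),.006)):print(n,ray(d,np.array(u)/4.7+[264.6,194.6],z))
for n,u,z in(("case",(461,290),.053),("tape",(492,200),.048)):print(n,ray(d,u,z))
E
```

```text
[ 0.55087324  0.00906509 -0.24826625]
[[-0.3  0.8]
 [ 1.6 -0.6]
 [ 1.2  0.8]
 [-2.2 -0. ]
 [ 0.2  0.7]
 [-0.5 -0.7]
 [ 2.3  2.3]
 [-2.5 -3.2]]
1 [0.5554 0.1254 0.062 ]
2 [0.5589 0.0963 0.062 ]
3 [0.5592 0.067  0.062 ]
4 [0.5566 0.0378 0.062 ]
5 [0.5509 0.0091 0.062 ]
6 [ 0.5422 -0.0189  0.062 ]
7 [ 0.5306 -0.0459  0.062 ]
8 [ 0.5163 -0.0714  0.062 ]
9 [ 0.4994 -0.0954  0.062 ]
pivot [ 0.52661132 -0.15852022  0.078     ] end [ 0.4323883  -0.22283244  0.083     ] 0.11407909685775115 dir -145.68438401102654 shutdir 136.27539190122306
peg [[ 0.44711759 -0.082489    0.082     ]]
centre [[0.27945806 0.07786774 0.        ]]
box [ 0.62662252 -0.07805851  0.035     ]
bear [0.42681516 0.00892813 0.011     ]
key [0.42669482 0.08470332 0.006     ]
case [ 0.40213956 -0.33078638  0.053     ]
tape [ 0.64066014 -0.42012592  0.048     ]
```

Emit:
send_rows:
  increments:
    - {"gripper":1,"linear":[0.323,-0.396,-0.03],"delta_rot":[0,0,0.17]}
    - {"gripper":1,"linear":[0.323,-0.396,-0.03],"delta_rot":[0,0,0.17]}
    - {"gripper":1,"linear":[0.323,-0.396,-0.03],"delta_rot":[0,0,0.17]}
    - {"gripper":1,"linear":[0.323,-0.396,-0.03],"delta_rot":[0,0,0.17]}
    - {"gripper":1,"linear":[0.323,-0.396,-0.03],"delta_rot":[0,0,0.17]}
    - {"gripper":1,"linear":[0.323,-0.396,-0.03],"delta_rot":[0,0,0.17]}
    - {"gripper":1,"linear":[0.323,-0.396,-0.03],"delta_rot":[0,0,0.17]}
    - {"gripper":1,"linear":[0.323,-0.396,-0.03],"delta_rot":[0,0,0.17]}
  newtons: 20

```text
clock: 0.95
position: [0.4819, 0.218, 0.2079]
ee_rot: [-0.0, 0.121, 0.993, 0.0]
contact_force: [-0.1, 0.8, -0.2]
width: 0.0002
gripper_force: 0.0
```

Emit:
send_rows:
  increments:
    - {"gripper":1,"linear":[0.04,-0.05,-0.03],"delta_rot":[0,0,0]}
    - {"gripper":1,"linear":[0.04,-0.05,-0.06],"delta_rot":[0,0,0]}
    - {"gripper":1,"linear":[0.04,-0.05,-0.09],"delta_rot":[0,0,0]}
    - {"gripper":1,"linear":[0.04,-0.05,-0.09],"delta_rot":[0,0,0]}
    - {"gripper":1,"linear":[0.04,-0.05,-0.09],"delta_rot":[0,0,0]}

```text
clock: 1.45
position: [0.5209, 0.1698, 0.1181]
ee_rot: [-0.001, 0.121, 0.993, -0.0]
contact_force: [-0.1, 1.3, 0.4]
width: 0.0001
gripper_force: 0.0
```

```bash
python3 - <<'E'
from h import *
from rig import optics,get_state
from scipy.spatial.transform import Rotation as Ro
s=get_state();d=optics.get_image("wrist");print(s["position"],s["ee_rot"],s["contact_force"])
T=np.eye(4);q=s["ee_rot"];T[:3,:3]=Ro.from_quat([*q[1:],q[0]]).as_matrix();T[:3,3]=s["position"]
C=np.linalg.inv(T@np.array(d["T_tool_cam"]))
im=d["pixels"].copy()
p=[.5509,.0091,-.2483]
for k in range(9):
    W=toworld(p,[pol(.308,24-6*k,.062),pol(.252,24-6*k,.062)])
    uv=cv2.projectPoints(W,cv2.Rodrigues(C[:3,:3])[0],C[:3,3],d["K"],None)[0].reshape(-1,2)
    if np.abs(uv).max()<2000: cv2.line(im,*[tuple(map(int,u)) for u in uv],(0,0,255),1)
cv2.imwrite("pics/w1.png",im)
E
```

```text
[0.52091934 0.16982877 0.11806176] [-5.80092569e-04  1.21103845e-01  9.92639672e-01 -6.01829055e-05] [-0.05959386  1.30046227  0.38827884]
```

View pics/w1.png

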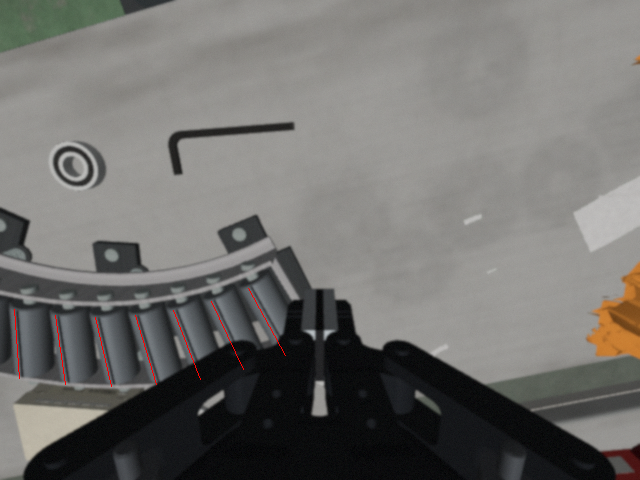

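The wrist view shows the fitted roller lines lying on the rollers, with roller 1 running from (247,290) to (285,355). The shut fingertips are at about (318,295). The fit is good enough to set the fingers down on roller 1.

Emit:
send_rows:
  increments:
    - {"gripper":1,"linear":[0.034,-0.038,-0.02],"delta_rot":[0,0,0]}
    - {"gripper":1,"linear":[0.034,-0.038,-0.048],"delta_rot":[0,0,0]}
    - {"gripper":1,"linear":[0.034,-0.038,-0.048],"delta_rot":[0,0,0]}
    - {"gripper":1,"linear":[0.034,-0.038,-0.048],"delta_rot":[0,0,0]}
    - {"gripper":1,"linear":[0.034,-0.038,-0.048],"delta_rot":[0,0,0]}

```text
clock: 2.0
position: [0.5558, 0.1328, 0.0722]
ee_rot: [0.002, 0.12, 0.993, 0.001]
contact_force: [0.3, -0.3, 1.0]
width: -0.0
gripper_force: 0.0
```

Emit:
send_rows:
  increments:
    - {"gripper":1,"linear":[0,0,-0.004],"delta_rot":[0,0,0]}
    - {"gripper":1,"linear":[0,0,-0.008],"delta_rot":[0,0,0]}
    - {"gripper":1,"linear":[0,0,-0.01],"delta_rot":[0,0,0]}
    - {"gripper":1,"linear":[0,0,-0.01],"delta_rot":[0,0,0]}
    - {"gripper":1,"linear":[0,0,-0.01],"delta_rot":[0,0,0]}

```text
clock: 2.5
position: [0.5552, 0.1318, 0.0602]
ee_rot: [0.0, 0.121, 0.993, 0.0]
contact_force: [0.3, 0.9, 1.0]
width: 0.0001
gripper_force: 0.7
```

Emit:
send_rows:
  increments:
    - {"gripper":1,"linear":[0,0,-0.002],"delta_rot":[0,0,0]}
    - {"gripper":1,"linear":[0.001,-0.007,-0.002],"delta_rot":[0,0,0]}
    - {"gripper":1,"linear":[0.002,-0.014,-0.002],"delta_rot":[0,0,0]}
    - {"gripper":1,"linear":[0.003,-0.021,-0.002],"delta_rot":[0,0,0]}
    - {"gripper":1,"linear":[0.003,-0.021,-0.002],"delta_rot":[0,0,0]}
    - {"gripper":1,"linear":[0.003,-0.021,-0.002],"delta_rot":[0,0,0]}

```text
clock: 3.1
position: [0.5584, 0.1104, 0.0582]
ee_rot: [0.0, 0.122, 0.993, 0.0]
contact_force: [0.3, 0.0, 2.8]
width: 0.0001
gripper_force: 1.1
```

Emit:
send_rows:
  increments:
    - {"gripper":1,"linear":[0.001,-0.012,0],"delta_rot":[0,0,0]}
    - {"gripper":1,"linear":[0.002,-0.024,0],"delta_rot":[0,0,0]}
    - {"gripper":1,"linear":[0.002,-0.036,0],"delta_rot":[0,0,0]}
    - {"gripper":1,"linear":[0.001,-0.048,0],"delta_rot":[0,0,0]}
    - {"gripper":1,"linear":[0,-0.06,0],"delta_rot":[0,0,-0.05]}
    - {"gripper":1,"linear":[-0.001,-0.07,0],"delta_rot":[0,0,-0.05]}
    - {"gripper":1,"linear":[-0.001,-0.07,0],"delta_rot":[0,0,-0.05]}

```text
clock: 3.8
position: [0.5568, 0.039, 0.0581]
ee_rot: [-0.0, 0.147, 0.989, -0.0]
contact_force: [-0.5, 0.6, 3.0]
width: 0.0
gripper_force: 1.4
```

Emit:
send_rows:
  increments:
    - {"gripper":1,"linear":[-0.002,-0.012,0],"delta_rot":[0,0,-0.05]}
    - {"gripper":1,"linear":[-0.005,-0.024,0],"delta_rot":[0,0,-0.1]}
    - {"gripper":1,"linear":[-0.008,-0.036,0],"delta_rot":[0,0,-0.15]}
    - {"gripper":1,"linear":[-0.012,-0.048,0],"delta_rot":[0,0,-0.2]}
    - {"gripper":1,"linear":[-0.016,-0.059,0],"delta_rot":[0,0,-0.2]}
    - {"gripper":1,"linear":[-0.016,-0.059,0],"delta_rot":[0,0,-0.2]}

```text
clock: 4.4
position: [0.5407, -0.02, 0.0582]
ee_rot: [0.0, 0.245, 0.97, -0.0]
contact_force: [1.0, -0.3, 2.5]
width: -0.0003
gripper_force: 1.3
```

Emit:
send_rows:
  increments:
    - {"gripper":1,"linear":[-0.005,-0.013,0],"delta_rot":[0,0,-0.05]}
    - {"gripper":1,"linear":[-0.01,-0.026,0],"delta_rot":[0,0,-0.1]}
    - {"gripper":1,"linear":[-0.017,-0.039,0],"delta_rot":[0,0,-0.15]}
    - {"gripper":1,"linear":[-0.024,-0.051,0],"delta_rot":[0,0,-0.15]}
    - {"gripper":1,"linear":[-0.032,-0.063,0],"delta_rot":[0,0,-0.15]}
    - {"gripper":1,"linear":[-0.041,-0.075,0],"delta_rot":[0,0,-0.15]}
    - {"gripper":1,"linear":[-0.046,-0.081,0],"delta_rot":[0,0,-0.15]}
    - {"gripper":1,"linear":[-0.046,-0.081,0],"delta_rot":[0,0,-0.15]}

```text
clock: 5.2
position: [0.4945, -0.1007, 0.0582]
ee_rot: [0.0, 0.316, 0.949, -0.0]
contact_force: [-0.8, -1.7, 2.8]
width: 0.0
gripper_force: 1.2
```

Emit:
send_rows:
  increments:
    - {"gripper":1,"linear":[0,0,0.02],"delta_rot":[0,0,0]}
    - {"gripper":1,"linear":[0,0,0.06],"delta_rot":[0,0,0]}
    - {"gripper":1,"linear":[0,0,0.06],"delta_rot":[0,0,0]}
    - {"gripper":1,"linear":[-0.023,-0.137,0.06],"delta_rot":[0,0,0]}
    - {"gripper":1,"linear":[-0.023,-0.137,0.06],"delta_rot":[0,0,0]}
    - {"gripper":1,"linear":[-0.023,-0.137,0.06],"delta_rot":[0,0,0]}
    - {"gripper":1,"linear":[-0.023,-0.137,0.06],"delta_rot":[0,0,0]}
    - {"gripper":1,"linear":[-0.023,-0.137,0.06],"delta_rot":[0,0,0]}

```text
clock: 6.0
position: [0.4714, -0.2362, 0.1171]
ee_rot: [-0.001, 0.317, 0.948, 0.001]
contact_force: [-0.8, 0.4, 0.3]
width: -0.0
gripper_force: 0.0
```

```bash
python3 - <<'E'
from h import *
from rig import optics,get_state
s=get_state();print(s["position"],s["ee_rot"],s["contact_force"])
d=optics.get_image("wrist");cv2.imwrite("pics/w2.png",d["pixels"])
E
```

```text
[ 0.47140227 -0.23615055  0.11707173] [-1.07888318e-03  3.16815530e-01  9.48486290e-01  7.16764808e-04] [-0.76966795  0.39241627  0.26699345]
```

View pics/w2.png

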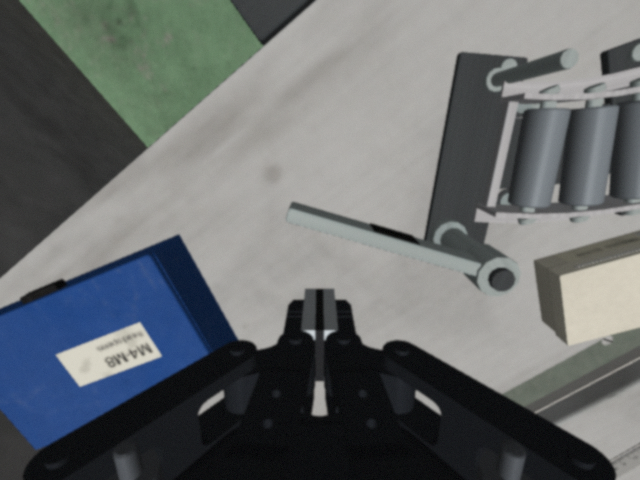

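The wrist view shows the stop still open, from its pivot at (497,277) to its end at (290,210). The fingertips at (318,290) are on its downstream side with a clear gap. I'll lower them and sweep the stop shut.

Emit:
send_rows:
  increments:
    - {"gripper":1,"linear":[0,0,-0.025],"delta_rot":[0,0,0]}
    - {"gripper":1,"linear":[0,0,-0.045],"delta_rot":[0,0,0]}
    - {"gripper":1,"linear":[0,0,-0.045],"delta_rot":[0,0,0]}
    - {"gripper":1,"linear":[0,0,-0.045],"delta_rot":[0,0,0]}

```text
clock: 6.45
position: [0.4722, -0.2349, 0.073]
ee_rot: [-0.001, 0.315, 0.949, 0.0]
contact_force: [0.0, 0.5, 0.5]
width: 0.0002
gripper_force: 0.0
```

Emit:
send_rows:
  increments:
    - {"gripper":1,"linear":[-0.009,0.011,0],"delta_rot":[0,0,0]}
    - {"gripper":1,"linear":[-0.018,0.023,0],"delta_rot":[0,0,0]}
    - {"gripper":1,"linear":[-0.027,0.036,0],"delta_rot":[0,0,0]}
    - {"gripper":1,"linear":[-0.033,0.051,0],"delta_rot":[0,0,-0.05]}
    - {"gripper":1,"linear":[-0.036,0.067,0],"delta_rot":[0,0,-0.1]}
    - {"gripper":1,"linear":[-0.037,0.083,0],"delta_rot":[0,0,-0.12]}
    - {"gripper":1,"linear":[-0.035,0.098,0],"delta_rot":[0,0,-0.12]}
    - {"gripper":1,"linear":[-0.035,0.098,0],"delta_rot":[0,0,-0.12]}

```text
clock: 7.25
position: [0.4356, -0.1359, 0.0735]
ee_rot: [-0.001, 0.371, 0.929, 0.0]
contact_force: [-0.4, 0.5, 0.1]
width: 0.0003
gripper_force: 0.0
```

Emit:
send_rows:
  increments:
    - {"gripper":1,"linear":[0.003,0.009,0],"delta_rot":[0,0,0]}
    - {"gripper":1,"linear":[0.007,0.018,0],"delta_rot":[0,0,0]}
    - {"gripper":1,"linear":[0.007,0.018,0],"delta_rot":[0,0,0]}

```text
clock: 7.55
position: [0.4445, -0.1195, 0.0732]
ee_rot: [0.0, 0.372, 0.928, 0.0]
contact_force: [-0.5, 0.0, -1.0]
width: -0.0003
gripper_force: 0.0
```

```bash
python3 - <<'E'
from h import *
from rig import optics,get_state
s=get_state();print(s["position"],s["ee_rot"],s["contact_force"])
d=optics.get_image("wrist");cv2.imwrite("pics/w3.png",d["pixels"])
E
```

```text
[ 0.44454788 -0.11946169  0.0731698 ] [1.51897047e-04 3.71888632e-01 9.28277301e-01 2.71607277e-04] [-0.54958323  0.0094293  -1.03721006]
```

View pics/w3.png

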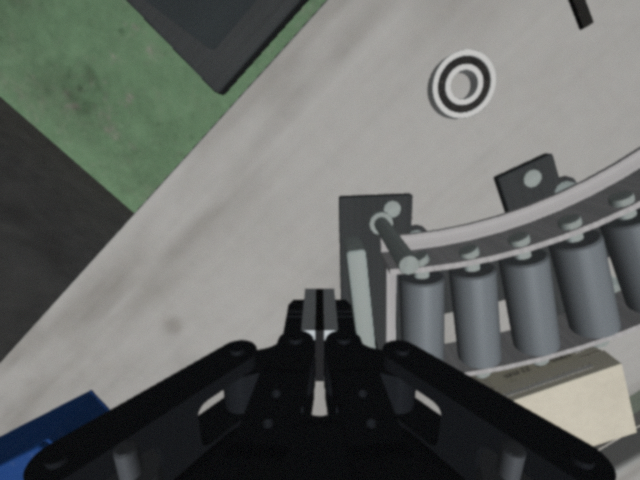

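The stop is nearly shut: its bar runs from (357,250) to (372,345), and the peg top is at (408,265). About 15 mm remain, so I'll go on in small steps and watch the force.

Emit:
send_rows:
  increments:
    - {"gripper":1,"linear":[0.004,0.004,0],"delta_rot":[0,0,0]}
    - {"gripper":1,"linear":[0.008,0.008,0],"delta_rot":[0,0,0]}
    - {"gripper":1,"linear":[0.008,0.008,0],"delta_rot":[0,0,0]}
    - {"gripper":1,"linear":[0.008,0.008,0],"delta_rot":[0,0,0]}

```text
clock: 8.0
position: [0.4525, -0.1123, 0.073]
ee_rot: [0.0, 0.372, 0.928, 0.0]
contact_force: [-0.0, -0.1, 0.7]
width: 0.0001
gripper_force: 0.0
```

Emit:
send_rows:
  increments:
    - {"gripper":1,"linear":[0.001,0.001,0],"delta_rot":[0,0,0]}
    - {"gripper":1,"linear":[0.002,0.002,0],"delta_rot":[0,0,0]}
    - {"gripper":1,"linear":[0.002,0.002,0],"delta_rot":[0,0,0]}

```text
clock: 8.3
position: [0.4536, -0.1109, 0.073]
ee_rot: [-0.0, 0.372, 0.928, -0.001]
contact_force: [-1.9, -5.3, 0.5]
width: -0.0001
gripper_force: 2.1
```

```bash
python3 - <<'E'
from h import *
from rig import optics,get_state
s=get_state();print(s["position"],s["ee_rot"],s["contact_force"])
d=optics.get_image("wrist");cv2.imwrite("pics/w4.png",d["pixels"])
E
```

```text
[ 0.45359268 -0.11087911  0.07303219] [-3.21151928e-04  3.71856699e-01  9.28289761e-01 -7.82835676e-04] [-1.92286581 -5.26163672  0.52142372]
```

View pics/w4.png

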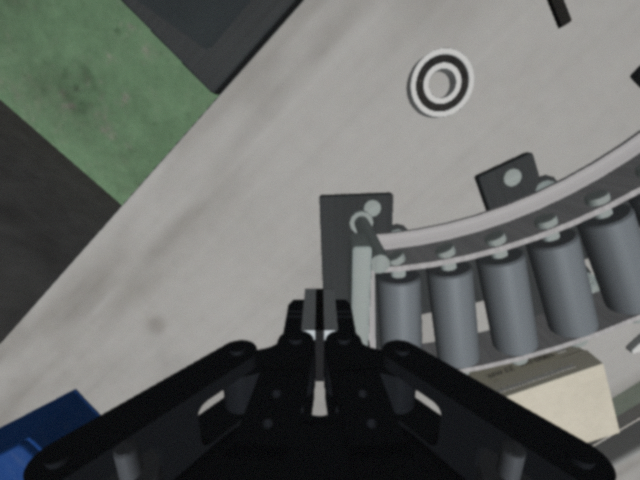

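The bar at (360,290) now rests against the peg at (375,258), and the force has risen to about 5.6 N, so the stop is shut. I'll back away and take one more look.

Emit:
send_rows:
  increments:
    - {"gripper":1,"linear":[-0.01,-0.01,0],"delta_rot":[0,0,0]}
    - {"gripper":1,"linear":[-0.025,-0.025,0],"delta_rot":[0,0,0]}
    - {"gripper":1,"linear":[-0.025,-0.025,0.04],"delta_rot":[0,0,0]}
    - {"gripper":1,"linear":[-0.025,-0.025,0.08],"delta_rot":[0,0,0]}
    - {"gripper":1,"linear":[-0.025,-0.025,0.08],"delta_rot":[0,0,0]}
    - {"gripper":1,"linear":[-0.025,-0.025,0.08],"delta_rot":[0,0,0]}

```text
clock: 8.95
position: [0.4294, -0.1356, 0.1539]
ee_rot: [0.001, 0.373, 0.928, 0.0]
contact_force: [-0.2, 0.8, 0.3]
width: -0.0001
gripper_force: 0.0
```

```bash
python3 - <<'E'
from h import *
from rig import optics,get_state
s=get_state();print(s["position"],s["contact_force"])
d=optics.get_image("wrist");cv2.imwrite("pics/w5.png",d["pixels"])
E
```

```text
[ 0.42939645 -0.13561212  0.15389758] [-0.24415972  0.81973416  0.26310856]
```

View pics/w5.png

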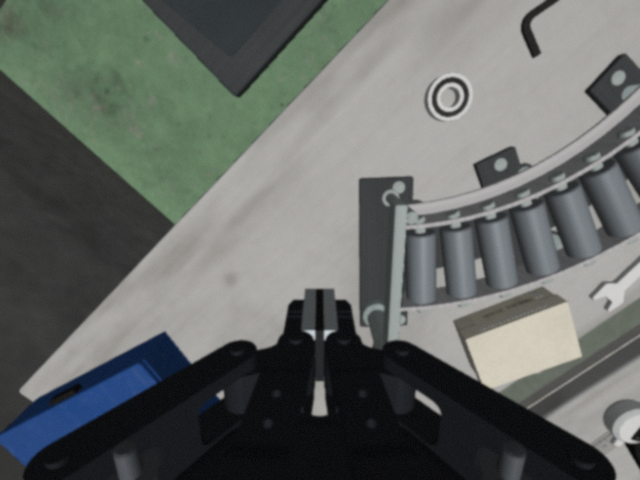

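The bar, from (400,207) to (393,335), lies across the exit against the peg, and nothing loose has moved. I'm handing the job in.

```bash
python3 -c "from rig import sign_off;print(sign_off())"
```

```text
the job is handed in; nothing more can be done
None
```

I ran the fingertips over all nine rollers from entry to exit at about 3 N, pushed the swing stop shut against its peg, backed clear and handed the job in; the stop's closure shows in the last picture, but I could not read the roller turns directly and sign-off returned no verdict.

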